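# Prop a drooping hinged arm level on a ratchet stand

## Task

Lift the ratchet stand by its black handle and put it down, still fully lowered, under the free end of the drooping hinged arm, square to it and with the arm over the middle of the fork. Let go and take it again by its T-bar: raise the arm with it until the stand can lock on the notch that holds the arm level, lower it onto the pawl, and only then let go. Leave the other things on the bench where they are.

Things in the scene. Friction and masses are not known exactly. Their poses are not given: they have to be found in the camera images.
- carry_handle (a point): Centre of the stand's black carry handle: a bar 52 mm long (x), 14 wide (y), 14 high, its centre 71 mm above the base's underside, open beneath. Axes = the stand's: z up, x from handle to sleeve. Grip it across y. The stand's centre of mass is about 55 mm along +x, total 0.5 kg.
- stand: Loose ratchet stand. Origin: underside of its base, on the sleeve's axis, 75 mm along +x from the handle; axes as carry_handle. Grey base plate 150 x 90 x 8 mm, from x = -105 to +45 mm. Steel guide sleeve 27 x 42 mm, its top 95 mm up, open at the front where the gravity pawl leans in.
- head_post: Steel ladder post sliding in the sleeve (0.1 kg, 1 mm play). Origin: centre of the T-bar on its top, 130 mm long (y), 12 thick (x), 14 high. On the T-bar two lips, 8 mm high, leave a fork 30 mm wide for the arm. Fully lowered, the origin is 120 mm above the base's underside; locked on the first, second, third notch 135, 153, 171 mm. Axes as the stand's.
- wing_left (a point): Middle of the T-bar's left wing (+y, 50 mm from the T-bar's centre): 12 mm thick (x), 14 high, free for gripping across x from 30 to 65 mm from the centre.
- wing_right (a point): The same on the right wing (-y). Lifting by one wing is enough; it takes about 2 N, and 2 N more while it lifts the arm. Level, the arm's underside is 160 mm above the bench: the T-bar's top on the second notch. The first notch does not reach the arm; the third tips it up by 0.06 rad.
- pawl (a joint): Gravity pawl, rad: 0 to 0.03 = fallen in under a rung or between rungs; a rising rung swings it out to about 0.4. To lock a notch the post must rise 7 to 12 mm above that notch's height and be lowered again; raised less, it sinks back to the notch below. A locked post cannot come down by itself.
- tip_edge (a point): Middle of the lower edge of the hinged arm's free end; x along the arm to its hinge 300 mm away, y across, z up. Arm: bare aluminium profile 20 x 20 mm with an air cylinder, 34 wide, on its rear 190 mm, hinged in a fixed bracket. It droops onto its stop by 0.04 rad: this point is 148 mm above the bench, 12 mm above the lips of the lowered stand. The T-bar belongs 15 mm in from the tip.
- leak_spray: Bystander: small dropper bottle, 31 mm across, 94 mm high; origin at its foot.
- nest_block: Bystander: milled block 44 x 70 x 28 mm; origin at its underside. It lies before the right end of the tall test jig, which fills the bench left of y = 0.05 from x = 0.48 on: keep arm and gripper clear of it, also when swinging over from the left.
- hexkey: Bystander: long hex key, 132 x 32 x 6 mm, lying; origin at its underside.
- grease_tin: Bystander: flat tin, 54 mm across, 24 mm high; origin at its underside.

How it is judged:
By the outcome, as a careful person would: the job done as asked, in the order asked, and still so for the second after the job is handed in, with the robot touching nothing.
It also fails if it takes over 64 s, if anything falls off the work surface, if the arm or the gripper's body presses on something with over 40 N, if the wrist force passes 120 N, or if a joint passes its speed limit or range.

## Robot

A 7-joint arm with a two-finger parallel gripper is mounted at the origin on a cart in front of the work surface, level with it; the furniture and walls round the work are solid. World frame = base frame: x ahead of the robot, y to its left, z up, the work surface at z = 0. Lengths are in m, angles in rad, forces in N, time in s.
With the tool pointing down it reaches from about 0.425 to 0.925 m from the base axis. Payload 6.8 kg.
Tool frame: the origin (TCP) lies at the very end of the fingers, on their centre line; the grasp point (between the pads) lies 19 mm behind it; z points along the fingers, y is the line along which they close (so a half turn about z gives the same grasp; the last joint's range is limited). The gripper opens to 85 mm and grips with 20 to 120 N. Pads are 22 mm wide; open, the fingers measure 114 mm over their backs; the gripper's body (76 mm by 85 mm) begins 54 mm behind the grasp point. The pads swing forward as they close: fully open they stand 13 mm farther back than shut.
Start: joints at [-1.407, 0.477, 0.022, 1.555, -0.011, 1.109, -0.083], TCP at [0.181, 0.65, 0.231] pointing down, gripper open.
Joint ranges: [-2.96, 2.96], [-0.34, 2.1], [-1.41, 1.46], [0.24, 2.44], [-1.37, 4.51], [0.17, 1.92], [-2.96, 2.96]. Speed limits (rad/s): [2.39, 2.39, 3.14, 3.14, 3.14, 3.14, 3.14].

## Interface

Orientations are given as a unit quaternion [w, x, y, z].
In Python, from station import telemetry, viewer, job, search_frame, cut_out gives the robot as it stands. The module is installed in compiled form; this text tells all that it offers.
- The arm moves only by the shell command python3 -m crank 'ROWS' [FORCE]. ROWS is JSON, a list of rows, each an object with "delta_rot": the turn, a rotation vector about the tool's x, y, z in degrees, a list of three; "xyz": the shift along the tool's x, y, z in m, a list of three; "fingers": the gripper command: -1 is fully open, 1 is shut, values between are in proportion. In form: [{"delta_rot": [ax, ay, az], "xyz": [dx, dy, dz], "fingers": fingers}, ...]. A call has 1 to 10 rows; each row is the pose to reach, as a shift and turn from the pose commanded when the call began, along the tool's axes at that moment; what a row does not reach only later rows make up. A row lasts 1/10 s, in which the tool goes at most 50 mm and 8.59 degrees, less where a joint would pass 70% of its speed; a pose out of reach is approached as far as the arm can. A call with a gripper value outside its range is refused whole. The fingers move at their own pace and stop on an object; FORCE is the grip in N (left out, the last holds). Time passes only in rows, so rows that repeat a pose let the fingers close. It gives the time, the measured TCP pose, the force, the opening and the grip force at its end, in the units of the state.
- telemetry.get_obs(): the state, without advancing time (a new reading comes with each control period).
- viewer.read_camera(name): name is "side" or "top"; returns a dict with "img" (400x640x3 uint8, red, green, blue), "fx", "fy", "cx", "cy" (pixels), "origin" and "rotation" of the camera in the world. Camera axes: x right, y up, looking along -z (the intrinsics and any distortion apply to the point x, -y, -z); pixel columns grow to the right and rows downward; lengths in m; the calibration is good to about 2 mm. A picture is of the moment at which its call begins. There is no depth.
- job.hand_in(): hands the job in; it is judged then, once.
Trained networks look in the newest picture that a camera, given by its name, has taken for a name from the list of things; names that differ only in an ending like _2 or _b are one class to them, and where a whole thing is asked for, a point or a joint stands for the part that bears it (a point fixed in the world has none). Each returns a list of dicts, best first, with "score" (0 to 1); they miss things now and then, are a little off and sometimes report something else, mostly with a low value. They report only what shows in the picture. A call takes as long as a camera call.
- search_frame(camera, thing): "pixel" ([column, row] in pixels, amid what is visible of it).
- cut_out(camera, thing): "pixels" (400x640 bool, what is visible of it) and "pixel" ([column, row] in pixels, amid what is visible of it).
The state is a dict: "t": time; "q": joint angles; "joint_vel": joint speeds; "joint_torque": joint torques, N m; "eef_pos": TCP position; "tool_rot": TCP orientation; "contact_force": force on the tool from outside, world axes, zero at the start; "torque": the same for the moment, N m; "gripper_width": opening from 0.0 (shut) to 1.0 (fully open); "grasp_force": force on a finger pad.
Only numpy, scipy, OpenCV 4.12 (cv2) and the standard library are available. Lean on these libraries where they do the work, as an engineer would, in place of code of your own. Each camera call takes 0.05 s, during which the arm holds its last target. There are 200 camera calls.

## Working session

There is one attempt and no reset: what is moved stays moved. The work goes in short steps, Python scripts to look and compute and a shell command to move; the robot and the scene stay as the last step left them, time stands still between calls to the robot, and variables do not carry over. Pictures are saved under pics/ and viewed, at most 10 in all, crops included, and the job is handed in when it is done.

```bash
mkdir -p pics; cat > h.py <<'E'
import numpy as np, cv2
from station import telemetry, viewer, job, search_frame, cut_out
from scipy.spatial.transform import Rotation as R
def ray(c,px):
    d=np.array([(px[0]-c['cx'])/c['fx'],-(px[1]-c['cy'])/c['fy'],-1.])
    return np.array(c['origin']),np.array(c['rotation'])@d
def onz(c,px,z):
    o,d=ray(c,px); return o+d*(z-o[2])/d[2]
def proj(c,p):
    v=np.array(c['rotation']).T@(np.array(p)-np.array(c['origin'])); v=v/-v[2]
    return np.array([c['cx']+c['fx']*v[0],c['cy']-c['fy']*v[1]])
E
python3 - <<'E'
from h import *
np.set_printoptions(precision=4,suppress=True)
for n in ['side','top']:
    c=viewer.read_camera(n); cv2.imwrite(f'pics/{n}0.png',c['img'][:,:,::-1])
    print(n,{k:v for k,v in c.items() if k!='img'})
    for t in ['carry_handle','stand','head_post','wing_left','wing_right','tip_edge','leak_spray','nest_block','hexkey','grease_tin']:
        print(t,[(np.round(r['pixel'],1).tolist(),round(r['score'],2)) for r in search_frame(n,t)[:3]])
print(telemetry.get_obs())
E
```

```text
side {'fx': 402.1901946548613, 'fy': 402.1901946548613, 'cx': 318.42148409901375, 'cy': 194.93112220338804, 'origin': array([0.7388, 0.2849, 0.8666]), 'rotation': array([0.1856, 0.0467, 0.2417, 0.9513])}
carry_handle []
stand [([332.1, 148.7], 0.75)]
head_post []
wing_left [([318.7, 124.1], 0.68)]
wing_right [([317.1, 126.2], 0.65)]
tip_edge [([256.1, 211.3], 0.79)]
leak_spray [([253.2, 187.6], 0.73)]
nest_block []
hexkey [([329.8, 146.2], 0.57)]
grease_tin [([228.5, 208.2], 0.64)]
top {'fx': 366.798810206405, 'fy': 366.798810206405, 'cx': 318.8026729928858, 'cy': 192.1223904046524, 'origin': array([ 0.5144, -0.1224,  1.0778]), 'rotation': array([-0.7017, -0.0389,  0.0321,  0.7107])}
carry_handle []
stand [([372.5, 241.3], 0.94)]
head_post [([378.7, 232.2], 0.64)]
wing_left [([377.6, 231.7], 0.48)]
wing_right [([377.0, 232.4], 0.53)]
tip_edge [([292.2, 158.3], 0.61)]
leak_spray [([377.5, 232.2], 0.52)]
nest_block [([242.5, 261.6], 0.75)]
hexkey [([318.6, 159.9], 0.54)]
grease_tin [([338.8, 141.1], 0.78), ([243.7, 262.2], 0.31)]
{'t': 1.1, 'q': array([-1.4071,  0.477 ,  0.0224,  1.5554, -0.0115,  1.1093, -0.0831]), 'joint_vel': array([-0.0011,  0.0008, -0.0013, -0.0004,  0.0019,  0.    ,  0.0004]), 'joint_torque': array([ -0.0005, -59.6344,   1.6059, -28.1551,   0.0124,   0.0018,
         0.    ]), 'eef_pos': array([0.1812, 0.6502, 0.2313]), 'tool_rot': array([0.    , 0.1355, 0.9908, 0.    ]), 'contact_force': array([ 0.9544, -1.213 , -0.0397]), 'torque': array([-0.0118, -0.0118, -0.0611]), 'grasp_force': 0.0, 'gripper_width': 0.9985234729783097}
```

View pics/top0.png

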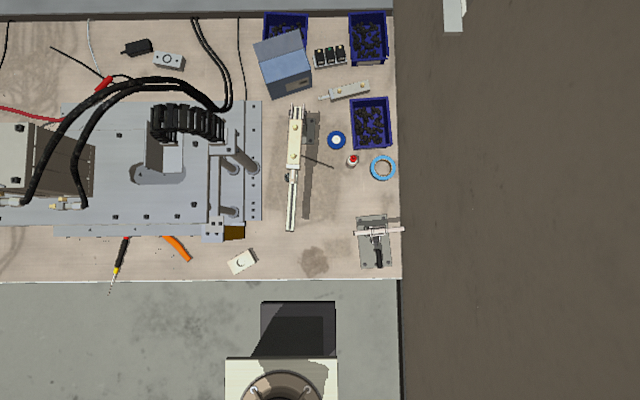

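View pics/side0.png

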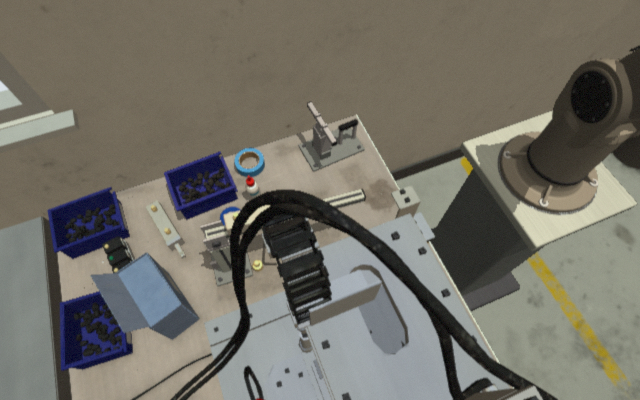

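```bash
sed -i "s/^def ray/def cam(n):\n    c=dict(viewer.read_camera(n)); q=c['rotation']; c['rotation']=R.from_quat([q[1],q[2],q[3],q[0]]).as_matrix(); return c\ndef ray/" h.py
python3 - <<'E'
from h import *
np.set_printoptions(precision=4,suppress=True)
a=cv2.imread('pics/top0.png')[205:275,280:410]; b=cv2.imread('pics/side0.png')[90:215,230:410]
a=cv2.resize(a,None,fx=6,fy=6,interpolation=cv2.INTER_CUBIC); 
cv2.imwrite('pics/a.png',a)
b=cv2.resize(b,None,fx=4.4,fy=4.4,interpolation=cv2.INTER_CUBIC); cv2.imwrite('pics/b.png',b)
c=cam('top'); print(c['rotation'])
for n,z,p in [('tin',.02,(338.8,141.1)),('nest',.028,(242.5,261.6)),('bar',.127,(379,230.5)),('handle',.078,(378,255)),('tip',.155,(290.5,230)),('hinge',.17,(297,108))]: print(n,onz(c,p,z))
E
```

```text
[[-0.0121  0.9949 -0.1003]
 [-0.9999 -0.0131 -0.009 ]
 [-0.0103  0.1002  0.9949]]
tin [ 0.771  -0.1734  0.02  ]
nest [0.4256 0.1053 0.028 ]
bar [ 0.509  -0.2675  0.127 ]
handle [ 0.4432 -0.2705  0.078 ]
tip [ 0.5131 -0.042   0.155 ]
hinge [ 0.8221 -0.0613  0.17  ]
```

View pics/a.png

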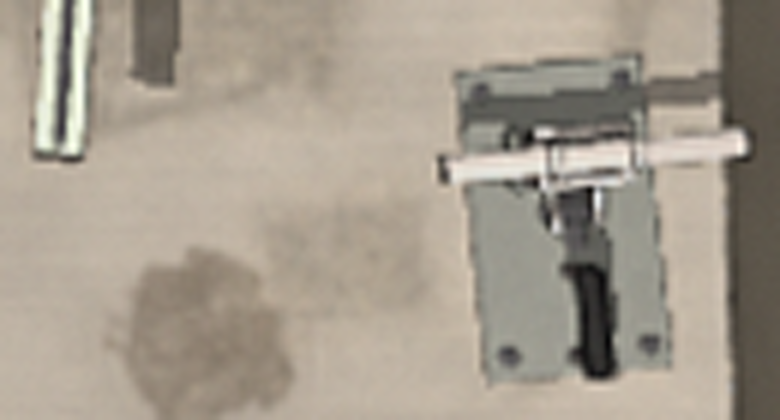

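View pics/b.png

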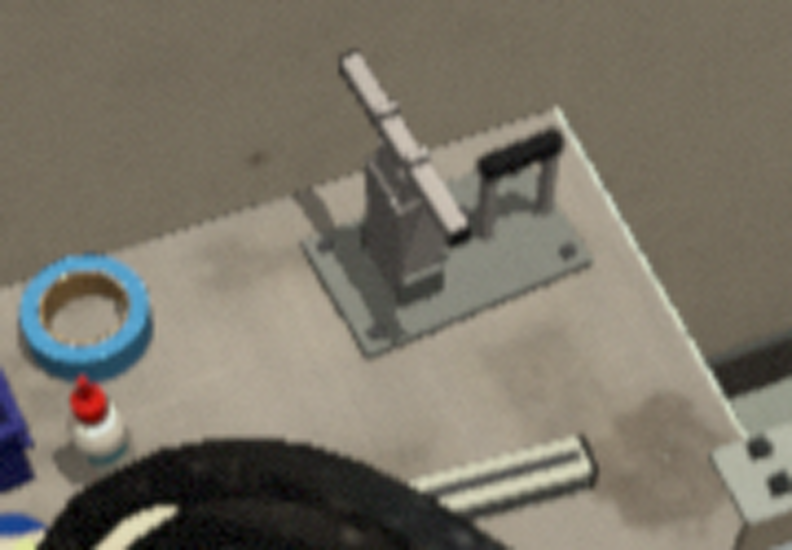

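```bash
cat > fit.py <<'E'
from h import *
from scipy.optimize import least_squares
np.set_printoptions(precision=4,suppress=True)
def fit(obs,cams,p0):
    def res(p):
        c,s=np.cos(p[2]),np.sin(p[2]); o=[]
        for n,l,px in obs:
            w=[p[0]+c*l[0]-s*l[1],p[1]+s*l[0]+c*l[1],l[2]]
            o.append(proj(cams[n],w)-px)
        return np.ravel(o)
    r=least_squares(res,p0,loss='soft_l1'); return r.x,r.fun.reshape(-1,2)
E
cat > f0.py <<'E'
from fit import *
C={n:cam(n) for n in ('top','side')}
A=lambda u,v:(280+u/6-.42,205+v/6-.42); B=lambda u,v:(230+u/4.4-.39,90+v/4.4-.39)
top=[((.045,.045,.008),A(458,72)),((.045,-.045,.008),A(640,55)),((-.105,-.045,.008),A(668,368)),((-.105,.045,.008),A(488,384)),
 ((0,.065,.127),A(450,170)),((0,-.065,.127),A(747,143)),((-.049,0,.078),A(585,265)),((-.101,0,.078),A(600,375))]
side=[((.045,-.045,.008),B(303,243)) ,((.045,.045,.008),B(372,352)),((-.105,.045,.008),B(590,260)),((-.075,0,.071),B(521,153)),((0,-.065,.127),B(350,60)),((0,.065,.127),B(460,218))]
for ob in ([('top',)+o for o in top],[('side',)+o for o in side],[('top',)+o for o in top]+[('side',)+o for o in side]):
    x,f=fit(ob,C,[.5,-.27,0]); print(x); print(f.T)
c=C['top']
for u,v in ((35,155),(85,157),(46,0),(95,0)): print(onz(c,A(u,v),.168))
print('arm far',onz(c,(297,112),.17), onz(c,(290.3,231),.168))
s=C['side']
for u,v in ((580,437),(594,472)): print(onz(s,B(u,v),.168))
E
python3 f0.py
```

```text
[ 0.5087 -0.267   0.0691]
[[-0.2769  0.2334  0.7808 -0.5066 -0.9498 -0.0948  0.7251  0.1135]
 [-0.3954 -0.0863 -0.0741 -0.1894 -0.2605  0.1231  0.0052  1.2204]]
[ 0.5087 -0.266   0.0891]
[[-0.5884 -0.6876  1.3719  0.0307 -0.2478  0.4943]
 [-0.544   0.7634 -0.7974  0.1298 -1.3092  2.1639]]
[ 0.5087 -0.2667  0.0761]
[[-0.5019 -0.013   0.8976 -0.3678 -1.0763 -0.2571  0.7158  0.2404 -0.5566
  -1.081   1.3442  0.1255 -0.0164  0.0652]
 [-0.2481 -0.1563 -0.1777 -0.0695 -0.0491 -0.0217  0.0261  1.23   -0.9984
   0.4521 -0.5387  0.1951 -1.6444  2.0616]]
[ 0.5122 -0.0306  0.168 ]
[ 0.5111 -0.0512  0.168 ]
[ 0.5761 -0.0353  0.168 ]
[ 0.5758 -0.0557  0.168 ]
arm far [ 0.8116 -0.0612  0.17  ] [ 0.5106 -0.0426  0.168 ]
[ 0.5124 -0.0472  0.168 ]
[ 0.5142 -0.0285  0.168 ]
```

```bash
cat > tr.py <<'E'
from h import *
def yawy():
    o=telemetry.get_obs(); q=o['tool_rot']; M=R.from_quat([q[1],q[2],q[3],q[0]]).as_matrix(); return o,M
def rows(wps):
    o,M=yawy(); print('t',o['t'],'pos',o['eef_pos'].round(4),'tooly deg',np.degrees(np.arctan2(M[1,1],M[0,1])).round(2),'z',M[:,2].round(3),'F',o['contact_force'].round(1),'w',round(o['gripper_width'],3),'g',round(o['grasp_force'],1))
    for w in wps: print(w,(M.T@(np.array(w)-o['eef_pos'])).round(4).tolist())
E
python3 - <<'E'
from tr import *
r=cut_out('top','tip_edge') if viewer.read_camera('top') is not None else 0
c=cam('top'); m=cut_out('top','tip_edge')[0]['pixels']; ys,xs=np.where(m); print(xs.min(),xs.max(),ys.min(),ys.max(),m.sum())
P=[]
for v in range(ys.min(),ys.max()+1,6):
    x=np.where(m[v])[0]
    if len(x): print(v,x.min(),x.max(),onz(c,((x.min()+x.max())/2,v),.17).round(4))
rows([[.181,.61,.27],[.181,.57,.3],[.181,.525,.3],[.181,.48,.3],[.182,.44,.3],[.2,.40,.3],[.24,.375,.3],[.28,.345,.3],[.32,.31,.3],[.35,.27,.3]])
E
```

```text
286 302 107 230 1331
107 297 298 [ 0.8247 -0.0625  0.17  ]
113 294 300 [ 0.809  -0.0612  0.17  ]
119 291 300 [ 0.7934 -0.0573  0.17  ]
125 289 302 [ 0.7778 -0.0572  0.17  ]
131 288 301 [ 0.7623 -0.0546  0.17  ]
137 287 301 [ 0.7468 -0.0532  0.17  ]
143 287 301 [ 0.7314 -0.0531  0.17  ]
149 287 299 [ 0.716  -0.0505  0.17  ]
155 287 299 [ 0.7006 -0.0504  0.17  ]
161 286 299 [ 0.6854 -0.0491  0.17  ]
167 286 299 [ 0.6701 -0.049   0.17  ]
173 289 297 [ 0.6549 -0.0502  0.17  ]
179 289 296 [ 0.6398 -0.0489  0.17  ]
185 288 296 [ 0.6247 -0.0476  0.17  ]
191 288 296 [ 0.6096 -0.0475  0.17  ]
197 288 295 [ 0.5947 -0.0462  0.17  ]
203 287 296 [ 0.5797 -0.0461  0.17  ]
209 287 296 [ 0.5648 -0.046   0.17  ]
215 287 294 [ 0.55   -0.0435  0.17  ]
221 286 294 [ 0.5352 -0.0422  0.17  ]
227 286 293 [ 0.5205 -0.0409  0.17  ]
t 1.45 pos [0.1812 0.6502 0.2313] tooly deg 74.42 z [-0. -0. -1.] F [ 0.7 -0.1 -0.1] w 0.998 g 0.0
[0.181, 0.61, 0.27] [-0.0106, -0.0388, -0.0387]
[0.181, 0.57, 0.3] [-0.0213, -0.0773, -0.0687]
[0.181, 0.525, 0.3] [-0.0334, -0.1207, -0.0687]
[0.181, 0.48, 0.3] [-0.0455, -0.164, -0.0687]
[0.182, 0.44, 0.3] [-0.0572, -0.2023, -0.0687]
[0.2, 0.4, 0.3] [-0.0853, -0.236, -0.0687]
[0.24, 0.375, 0.3] [-0.1305, -0.2493, -0.0687]
[0.28, 0.345, 0.3] [-0.1771, -0.2675, -0.0687]
[0.32, 0.31, 0.3] [-0.2251, -0.2905, -0.0687]
[0.35, 0.27, 0.3] [-0.2647, -0.3209, -0.0687]
```

```bash
python3 -m crank '[{"delta_rot":[0,0,-7],"xyz":[-0.010,-0.039,-0.04],"fingers":-1},{"delta_rot":[0,0,-14],"xyz":[-0.021,-0.077,-0.068],"fingers":-1},{"delta_rot":[0,0,-20],"xyz":[-0.033,-0.12,-0.068],"fingers":-1},{"delta_rot":[0,0,-20],"xyz":[-0.045,-0.164,-0.068],"fingers":-1},{"delta_rot":[0,0,-20],"xyz":[-0.057,-0.202,-0.068],"fingers":-1},{"delta_rot":[0,0,-20],"xyz":[-0.085,-0.236,-0.068],"fingers":-1},{"delta_rot":[0,0,-20],"xyz":[-0.130,-0.249,-0.068],"fingers":-1},{"delta_rot":[0,0,-20],"xyz":[-0.177,-0.267,-0.068],"fingers":-1},{"delta_rot":[0,0,-20],"xyz":[-0.225,-0.290,-0.068],"fingers":-1},{"delta_rot":[0,0,-20],"xyz":[-0.265,-0.321,-0.068],"fingers":-1}]' && python3 - <<'E'
from tr import *
rows([[.375,.23,.3],[.4,.19,.3],[.415,.145,.3],[.425,.1,.3],[.43,.05,.3],[.432,0,.3],[.434,-.05,.3],[.436,-.10,.3],[.437,-.15,.27],[.438,-.195,.24]])
E
```

```text
t: 2.45
eef_pos: [0.3496, 0.2721, 0.2998]
tool_rot: [0.001, -0.039, 0.999, 0.001]
contact_force: [0.6, 0.4, 0.3]
gripper_width: 1.002
grasp_force: 0.0
t 2.45 pos [0.3496 0.2721 0.2998] tooly deg 94.43 z [ 0.001  0.001 -1.   ] F [0.6 0.4 0.3] w 1.002 g 0.0
[0.375, 0.23, 0.3] [-0.0221, -0.0439, -0.0002]
[0.4, 0.19, 0.3] [-0.0439, -0.0857, -0.0003]
[0.415, 0.145, 0.3] [-0.0554, -0.1317, -0.0003]
[0.425, 0.1, 0.3] [-0.0619, -0.1774, -0.0003]
[0.43, 0.05, 0.3] [-0.063, -0.2276, -0.0004]
[0.432, 0, 0.3] [-0.0611, -0.2776, -0.0004]
[0.434, -0.05, 0.3] [-0.0593, -0.3276, -0.0005]
[0.436, -0.1, 0.3] [-0.0574, -0.3776, -0.0006]
[0.437, -0.15, 0.27] [-0.0545, -0.4276, 0.0294]
[0.438, -0.195, 0.24] [-0.052, -0.4726, 0.0593]
```

```bash
python3 -m crank '[{"delta_rot":[0,0,0],"xyz":[-0.022,-0.044,0],"fingers":-1},{"delta_rot":[0,0,0],"xyz":[-0.044,-0.086,0],"fingers":-1},{"delta_rot":[0,0,0],"xyz":[-0.055,-0.132,0],"fingers":-1},{"delta_rot":[0,0,0],"xyz":[-0.062,-0.177,0],"fingers":-1},{"delta_rot":[0,0,0],"xyz":[-0.063,-0.227,0],"fingers":-1},{"delta_rot":[0,0,0],"xyz":[-0.061,-0.277,0],"fingers":-1},{"delta_rot":[0,0,0],"xyz":[-0.059,-0.327,0],"fingers":-1},{"delta_rot":[0,0,0],"xyz":[-0.057,-0.377,0],"fingers":-1},{"delta_rot":[0,0,0],"xyz":[-0.054,-0.427,0.028],"fingers":-1},{"delta_rot":[0,0,0],"xyz":[-0.052,-0.472,0.058],"fingers":-1}]' && python3 - <<'E'
from tr import *
rows([[.439,-.235,.22],[.439,-.272,.19],[.439,-.272,.052]])
c=cam('top'); cv2.imwrite('pics/t1.png',c['img'][:,:,::-1])
E
```

```text
t: 3.45
eef_pos: [0.4365, -0.186, 0.2484]
tool_rot: [0.002, -0.039, 0.999, 0.0]
contact_force: [1.6, 1.0, -0.1]
gripper_width: 0.997
grasp_force: 0.0
t 3.45 pos [ 0.4365 -0.186   0.2484] tooly deg 94.42 z [ 0.005  0.    -1.   ] F [ 1.6  1.  -0.1] w 0.997 g 0.0
[0.439, -0.235, 0.22] [0.0014, -0.049, 0.0284]
[0.439, -0.272, 0.19] [0.0044, -0.0859, 0.0584]
[0.439, -0.272, 0.052] [0.005, -0.0859, 0.1964]
```

```bash
python3 -m crank '[{"delta_rot":[0,0,0],"xyz":[0.002,-0.04,0.02],"fingers":-1},{"delta_rot":[0,0,0],"xyz":[0.005,-0.077,0.05],"fingers":-1},{"delta_rot":[0,0,0],"xyz":[0.005,-0.077,0.05],"fingers":-1},{"delta_rot":[0,0,0],"xyz":[0.005,-0.077,0.05],"fingers":-1}]' && python3 - <<'E'
from tr import *
rows([[.439,-.272,.052]])
c=cam('side'); a=c['img'][80:200,270:430,::-1]; cv2.imwrite('pics/s1.png',cv2.resize(a,None,fx=5,fy=5,interpolation=cv2.INTER_CUBIC))
E
```

```text
t: 3.9
eef_pos: [0.4359, -0.2616, 0.197]
tool_rot: [-0.001, -0.037, 0.999, -0.0]
contact_force: [-0.5, 0.3, 0.5]
gripper_width: 0.998
grasp_force: 0.0
t 3.9 pos [ 0.4359 -0.2616  0.197 ] tooly deg 94.27 z [-0.002 -0.    -1.   ] F [-0.5  0.3  0.5] w 0.998 g 0.0
[0.439, -0.272, 0.052] [-0.0026, -0.0106, 0.145]
```

View pics/s1.png

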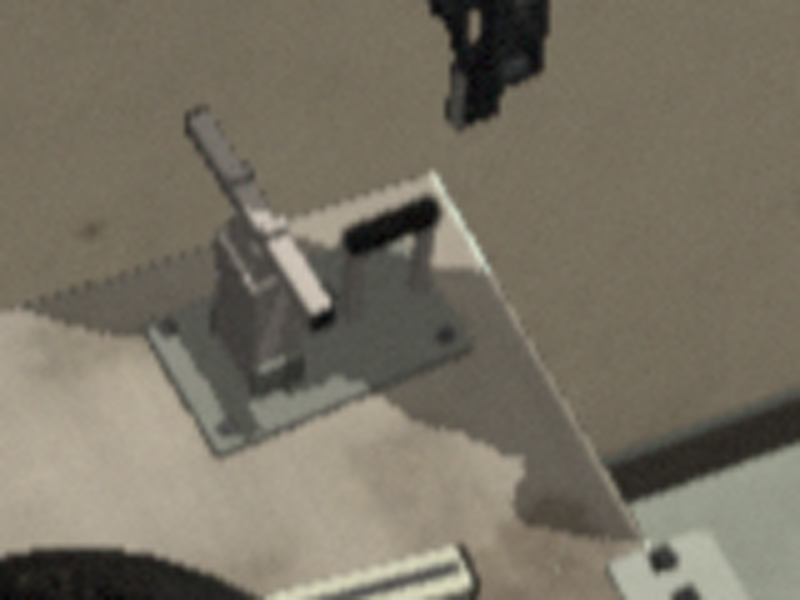

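```bash
python3 -m crank '[{"delta_rot":[0,0,0],"xyz":[-0.003,-0.0105,0.03],"fingers":-1},{"delta_rot":[0,0,0],"xyz":[-0.003,-0.0105,0.07],"fingers":-1},{"delta_rot":[0,0,0],"xyz":[-0.003,-0.0105,0.11],"fingers":-1},{"delta_rot":[0,0,0],"xyz":[-0.003,-0.0105,0.135],"fingers":-1},{"delta_rot":[0,0,0],"xyz":[-0.003,-0.0105,0.145],"fingers":-1},{"delta_rot":[0,0,0],"xyz":[-0.003,-0.0105,0.145],"fingers":-1},{"delta_rot":[0,0,0],"xyz":[-0.003,-0.0105,0.145],"fingers":-0.3},{"delta_rot":[0,0,0],"xyz":[-0.003,-0.0105,0.145],"fingers":0.2}]' 30 && python3 - <<'E'
from tr import *
rows([[.439,-.272,.052]])
E
```

```text
t: 4.75
eef_pos: [0.4419, -0.2714, 0.0543]
tool_rot: [0.002, -0.039, 0.999, -0.0]
contact_force: [0.9, 0.8, 0.3]
gripper_width: 0.693
grasp_force: 0.0
t 4.75 pos [ 0.4419 -0.2714  0.0543] tooly deg 94.46 z [ 0.003 -0.001 -1.   ] F [0.9 0.8 0.3] w 0.693 g 0.0
[0.439, -0.272, 0.052] [0.0029, -0.0004, 0.0023]
```

```bash
python3 -m crank '[{"delta_rot":[0,0,0],"xyz":[0.002,0,0.001],"fingers":0.4},{"delta_rot":[0,0,0],"xyz":[0.002,0,0.001],"fingers":0.6},{"delta_rot":[0,0,0],"xyz":[0.002,0,0.001],"fingers":1},{"delta_rot":[0,0,0],"xyz":[0.002,0,0.001],"fingers":1},{"delta_rot":[0,0,0],"xyz":[0.002,0,0.001],"fingers":1},{"delta_rot":[0,0,0],"xyz":[0.002,0,0.001],"fingers":1}]' 110 && python3 - <<'E'
from tr import *
rows([])
E
```

```text
t: 5.35
eef_pos: [0.4388, -0.2717, 0.0523]
tool_rot: [0.0, -0.038, 0.999, -0.0]
contact_force: [-1.7, 0.3, 7.3]
gripper_width: 0.14
grasp_force: 107.7
t 5.35 pos [ 0.4388 -0.2717  0.0523] tooly deg 94.38 z [ 0.001 -0.    -1.   ] F [-1.7  0.3  7.3] w 0.14 g 107.7
```

```bash
python3 -m crank '[{"delta_rot":[0,0,0],"xyz":[0,0,-0.003],"fingers":1},{"delta_rot":[0,0,0],"xyz":[0,0,-0.008],"fingers":1},{"delta_rot":[0,0,0],"xyz":[0,0,-0.014],"fingers":1},{"delta_rot":[0,0,0],"xyz":[0,0,-0.02],"fingers":1},{"delta_rot":[0,0,0],"xyz":[0,0,-0.02],"fingers":1},{"delta_rot":[0,0,0],"xyz":[0,0,-0.02],"fingers":1}]' 110 && python3 - <<'E'
from tr import *
rows([])
c=cam('side'); a=c['img'][80:200,270:430,::-1]; cv2.imwrite('pics/s2.png',cv2.resize(a,None,fx=5,fy=5,interpolation=cv2.INTER_CUBIC))
E
```

```text
t: 5.95
eef_pos: [0.4387, -0.2712, 0.0718]
tool_rot: [0.0, -0.039, 0.999, -0.0]
contact_force: [-0.6, 0.1, -4.7]
gripper_width: 0.144
grasp_force: 107.5
t 5.95 pos [ 0.4387 -0.2712  0.0718] tooly deg 94.44 z [ 0. -0. -1.] F [-0.6  0.1 -4.7] w 0.144 g 107.5
```

View pics/s2.png

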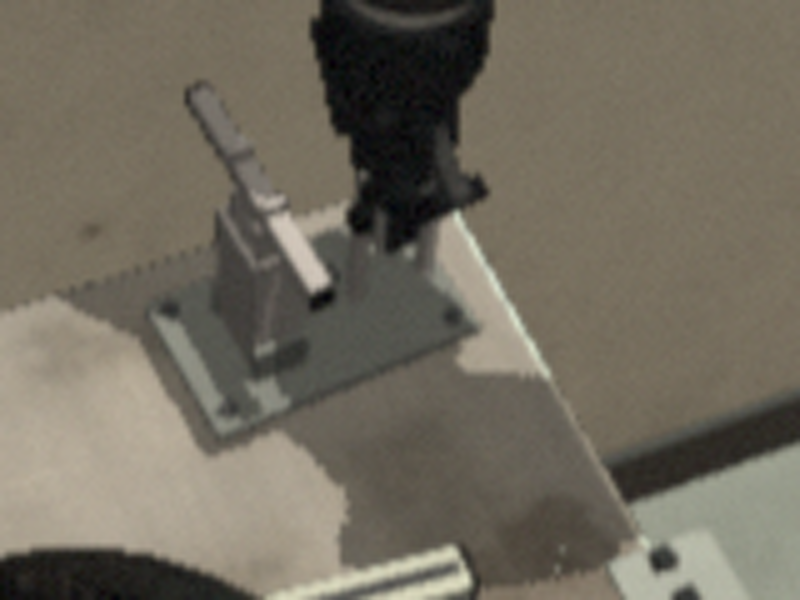

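```bash
python3 - <<'E'
from fit import *
s=cam('side')
L={'FL':(.045,.045,.008),'FR':(.045,-.045,.008),'RL':(-.105,.045,.008),'Tl':(0,.065,.127),'Tr':(0,-.065,.127)}
yaw=.075;c,sn=np.cos(yaw),np.sin(yaw);Rz=np.array([[c,-sn,0],[sn,c,0],[0,0,1]])
def w(l,p,dz):
    g=np.array([-.07,0,.071]); Ry=R.from_euler('y',p).as_matrix()
    return np.array([.5087,-.2665,0])+Rz@(g+Ry@(np.array(l)-g))+[0,0,dz]
for p in (0,.02,.04,.06):
    print(p,{k:((proj(s,w(l,p,.0195))-proj(s,w(l,0,0)))*5).round(0).tolist() for k,l in L.items()})
E
```

```text
0 {'FL': [-1.0, -21.0], 'FR': [-2.0, -22.0], 'RL': [4.0, -22.0], 'Tl': [1.0, -26.0], 'Tr': [-1.0, -28.0]}
0.02 {'FL': [2.0, -19.0], 'FR': [1.0, -21.0], 'RL': [6.0, -24.0], 'Tl': [-1.0, -23.0], 'Tr': [-3.0, -25.0]}
0.04 {'FL': [4.0, -18.0], 'FR': [3.0, -19.0], 'RL': [8.0, -26.0], 'Tl': [-3.0, -21.0], 'Tr': [-5.0, -22.0]}
0.06 {'FL': [7.0, -17.0], 'FR': [6.0, -17.0], 'RL': [11.0, -27.0], 'Tl': [-5.0, -18.0], 'Tr': [-7.0, -20.0]}
```

```bash
python3 - <<'E'
from tr import *
rows([[.445,-.15,.0718],[.445,-.15,.0585]])
E
python3 -m crank '[{"delta_rot":[0,0,0],"xyz":[-0.002,0.01,0],"fingers":1},{"delta_rot":[0,0,1],"xyz":[-0.006,0.03,0],"fingers":1},{"delta_rot":[0,0,3],"xyz":[-0.010,0.055,0],"fingers":1},{"delta_rot":[0,0,5],"xyz":[-0.013,0.08,0],"fingers":1},{"delta_rot":[0,0,7],"xyz":[-0.015,0.1,0.003],"fingers":1},{"delta_rot":[0,0,8],"xyz":[-0.0155,0.115,0.008],"fingers":1},{"delta_rot":[0,0,8.3],"xyz":[-0.0155,0.12,0.013],"fingers":1},{"delta_rot":[0,0,8.3],"xyz":[-0.0155,0.12,0.013],"fingers":1},{"delta_rot":[0,0,8.3],"xyz":[-0.0155,0.12,0.013],"fingers":1}]' 110
python3 - <<'E'
from tr import *
rows([[.4574,-.0367,.0585]])
E
```

```text
t 6.05 pos [ 0.4384 -0.2711  0.0715] tooly deg 94.43 z [-0.  0. -1.] F [ 0.   0.  -4.5] w 0.145 g 107.5
[0.445, -0.15, 0.0718] [-0.0159, 0.1203, -0.0003]
[0.445, -0.15, 0.0585] [-0.0159, 0.1203, 0.013]
t: 6.95
eef_pos: [0.4447, -0.1511, 0.0587]
tool_rot: [0.0, 0.034, 0.999, -0.0]
contact_force: [0.6, -0.1, -3.9]
gripper_width: 0.139
grasp_force: 107.8
t 6.95 pos [ 0.4447 -0.1511  0.0587] tooly deg 86.11 z [ 0. -0. -1.] F [ 0.6 -0.1 -3.9] w 0.139 g 107.8
[0.4574, -0.0367, 0.0585] [-0.0049, 0.115, 0.0001]
```

```bash
python3 -m crank '[{"delta_rot":[0,0,0],"xyz":[0,0.01,0],"fingers":1},{"delta_rot":[0,0,0],"xyz":[-0.001,0.03,0],"fingers":1},{"delta_rot":[0,0,0],"xyz":[-0.003,0.055,0],"fingers":1},{"delta_rot":[0,0,0],"xyz":[-0.004,0.08,0],"fingers":1},{"delta_rot":[0,0,0],"xyz":[-0.005,0.1,0],"fingers":1},{"delta_rot":[0,0,0],"xyz":[-0.005,0.112,0],"fingers":1},{"delta_rot":[0,0,0],"xyz":[-0.005,0.115,0],"fingers":1},{"delta_rot":[0,0,0],"xyz":[-0.005,0.115,0],"fingers":1},{"delta_rot":[0,0,0],"xyz":[-0.005,0.115,0],"fingers":1}]' 110
python3 - <<'E'
from tr import *
rows([[.4574,-.0367,.0585]])
c=cam('top'); a=c['img'][185:275,235:345,::-1]; a=cv2.resize(a,None,fx=6,fy=6,interpolation=cv2.INTER_CUBIC)
cv2.imwrite('pics/t3full.png',c['img'][:,:,::-1]); cv2.imwrite('pics/t3.png',a)
E
```

```text
t: 7.85
eef_pos: [0.4574, -0.0372, 0.0588]
tool_rot: [0.0, 0.035, 0.999, -0.0]
contact_force: [0.3, 0.1, -4.8]
gripper_width: 0.14
grasp_force: 107.8
t 7.85 pos [ 0.4574 -0.0372  0.0588] tooly deg 86.03 z [ 0.    -0.001 -1.   ] F [ 0.3  0.1 -4.8] w 0.14 g 107.8
[0.4574, -0.0367, 0.0585] [0.0, 0.0005, 0.0003]
```

View pics/t3.png

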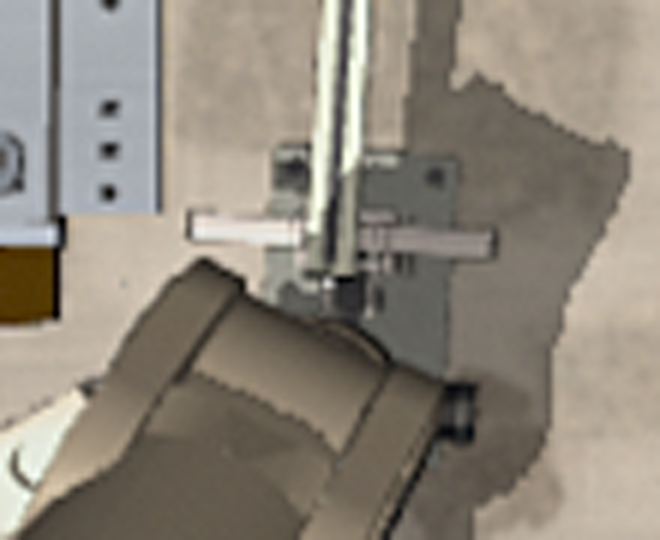

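```bash
cat > m.py <<'E'
from fit import *
c=cam('top'); A=lambda u,v:(235+u/6-.42,185+v/6-.42)
l,r=onz(c,A(189,226),.132),onz(c,A(495,243),.132); d=l-r
print('bar c',(l+r)/2,'len',np.hypot(*d[:2]),'yaw',np.arctan2(d[1],d[0])-np.pi/2)
a,b=onz(c,A(305,275),.168),onz(c,A(357,278),.168); t=(a+b)/2; print('tip',t,np.hypot(*(a-b)[:2]))
u=np.array([np.cos(-.068),np.sin(-.068)]); n=np.array([-u[1],u[0]])
for x in((l+r)/2,): print('bar rel tip along,across',(x-t)[:2]@u,(x-t)[:2]@n)
for v,e,f in ((0,320,369),(150,313,363),):
    p,q=onz(c,A(e,v),.169),onz(c,A(f,v),.169); print(((p+q)/2),((p+q)/2-t)[:2]@n)
E
python3 m.py
```

```text
bar c [ 0.5292 -0.0428  0.132 ] len 0.13150502282135812 yaw -0.06749286755162931
tip [ 0.5115 -0.0413  0.168 ] 0.021461008678334285
bar rel tip along,across 0.017795176389638106 -0.0003043876074760952
[ 0.6259 -0.0475  0.169 ] 0.001596966116561539
[ 0.5634 -0.0445  0.169 ] 0.00033652626431042876
```

```bash
python3 -m crank '[{"delta_rot":[0,0,0],"xyz":[0.001,0,0.001],"fingers":1},{"delta_rot":[0,0,0],"xyz":[0.001,0,0.003],"fingers":1},{"delta_rot":[0,0,0],"xyz":[0.001,0,0.005],"fingers":1},{"delta_rot":[0,0,0],"xyz":[0.001,0,0.0065],"fingers":1},{"delta_rot":[0,0,0],"xyz":[0.001,0,0.0065],"fingers":1},{"delta_rot":[0,0,0],"xyz":[0.001,0,0.0065],"fingers":1}]' 110
python3 -m crank '[{"delta_rot":[0,0,0],"xyz":[0,0,0],"fingers":1},{"delta_rot":[0,0,0],"xyz":[0,0,0],"fingers":1},{"delta_rot":[0,0,0],"xyz":[0,0,0],"fingers":0.5},{"delta_rot":[0,0,0],"xyz":[0,0,0],"fingers":0},{"delta_rot":[0,0,0],"xyz":[0,0,0],"fingers":-0.2},{"delta_rot":[0,0,0],"xyz":[0,0,0],"fingers":-0.2}]' 20
python3 - <<'E'
from tr import *
rows([])
E
```

```text
t: 8.55
eef_pos: [0.4566, -0.0361, 0.0523]
tool_rot: [0.0, 0.034, 0.999, 0.0]
contact_force: [-1.6, -0.4, 2.3]
gripper_width: 0.143
grasp_force: 108.9
t: 9.15
eef_pos: [0.4567, -0.0359, 0.0521]
tool_rot: [0.0, 0.034, 0.999, -0.0]
contact_force: [0.0, 0.0, -0.1]
gripper_width: 0.6
grasp_force: 0.0
t 9.15 pos [ 0.4567 -0.0359  0.0521] tooly deg 86.14 z [ 0. -0. -1.] F [ 0.   0.  -0.1] w 0.6 g 0.0
```

```bash
python3 -m crank '[{"delta_rot":[0,0,0],"xyz":[0,0,-0.03],"fingers":-0.2},{"delta_rot":[0,0,0],"xyz":[0,0,-0.075],"fingers":-0.2},{"delta_rot":[0,0,0],"xyz":[0,0,-0.12],"fingers":-0.2},{"delta_rot":[0,0,0],"xyz":[0,0,-0.16],"fingers":-0.2},{"delta_rot":[0,0,0],"xyz":[0,-0.045,-0.18],"fingers":-0.2},{"delta_rot":[0,0,0],"xyz":[0,-0.09,-0.18],"fingers":-0.2},{"delta_rot":[0,0,0],"xyz":[0,-0.13,-0.18],"fingers":-0.2},{"delta_rot":[0,0,0],"xyz":[0,-0.17,-0.18],"fingers":-0.2},{"delta_rot":[0,0,0],"xyz":[0,-0.17,-0.18],"fingers":-0.2}]' 20
python3 - <<'E'
from tr import *
rows([]); print(telemetry.get_obs()['q'].round(2))
c=cam('top'); a=c['img'][185:275,235:345,::-1]; a=cv2.resize(a,None,fx=6,fy=6,interpolation=cv2.INTER_CUBIC)
s=cam('side'); b=cv2.resize(s['img'][100:190,290:400,::-1],None,fx=6,fy=6,interpolation=cv2.INTER_CUBIC)
cv2.imwrite('pics/t4.png',a); cv2.imwrite('pics/s4.png',b)
E
```

```text
t: 10.05
eef_pos: [0.4434, -0.2116, 0.2328]
tool_rot: [0.001, 0.038, 0.999, -0.001]
contact_force: [0.3, 0.0, -0.2]
gripper_width: 0.598
grasp_force: 0.0
t 10.05 pos [ 0.4434 -0.2116  0.2328] tooly deg 85.6 z [ 0.001 -0.003 -1.   ] F [ 0.3  0.  -0.2] w 0.598 g 0.0
[-0.54  0.26  1.03  2.03 -0.26  0.99  2.11]
```

View pics/t4.png

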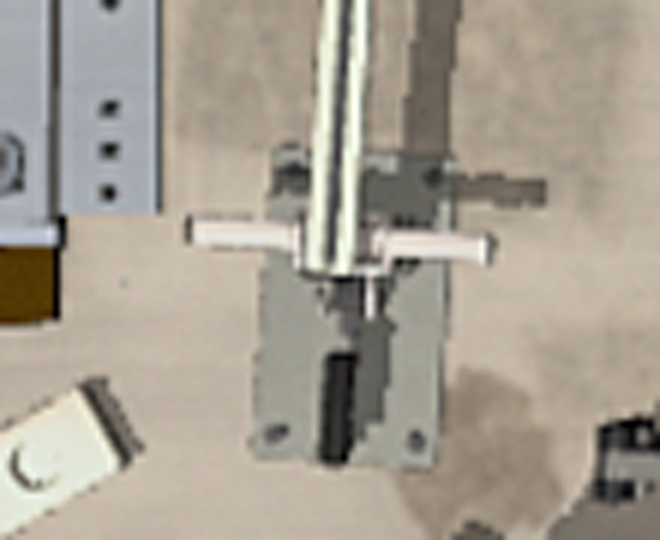

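```bash
cat > f4.py <<'E'
from fit import *
from tr import rows
C={'top':cam('top')}; A=lambda u,v:(235+u/6-.42,185+v/6-.42)
ob=[('top',l,A(*p)) for l,p in [((.045,.045,.008),(272,148)),((.045,-.045,.008),(460,157)),((-.105,-.045,.008),(436,466)),((-.105,.045,.008),(252,460)),((0,.065,.127),(189,230)),((0,-.065,.127),(490,248)),((-.049,0,.078),(341,354)),((-.101,0,.078),(334,462))]]
x,f=fit(ob,C,[.528,-.04,-.07]); print(x); print(f.T)
c=C['top'];a,b=onz(c,A(305,272),.168),onz(c,A(355,276),.168); t=(a+b)/2; print('tip',t)
u=np.array([np.cos(-.068),np.sin(-.068)]); n=np.array([-u[1],u[0]])
d=x[:2]-t[:2]; print('along,across',d@u,d@n)
u=np.array([np.cos(x[2]),np.sin(x[2])]); n=np.array([-u[1],u[0]]); w=x[:2]-.052*n; print('grip',w)
rows([[w[0],w[1],.233],[w[0],w[1],.101]])
E
python3 f4.py
```

```text
[ 0.5268 -0.041  -0.0703]
[[ 0.2526 -0.337   0.5211  0.0143 -0.1031 -0.1161 -0.0255 -0.126 ]
 [-0.4569 -0.1822  0.3742 -0.4966  0.2582  0.1868 -0.5676  0.9021]]
tip [ 0.5125 -0.0409  0.168 ]
along,across 0.014271471896124759 0.0008434801542208194
grip [ 0.5231 -0.0929]
t 10.2 pos [ 0.4449 -0.2053  0.2319] tooly deg 86.1 z [-0.  0. -1.] F [-0.4  1.   0.3] w 0.602 g 0.0
[np.float64(0.5231437867464994), np.float64(-0.09287413089593059), 0.233] [-0.0704, 0.1175, -0.0011]
[np.float64(0.5231437867464994), np.float64(-0.09287413089593059), 0.101] [-0.0705, 0.1174, 0.1309]
```

```bash
python3 -m crank '[{"delta_rot":[0,0,8],"xyz":[-0.007,0.012,0],"fingers":-0.2},{"delta_rot":[0,0,16],"xyz":[-0.014,0.024,0],"fingers":-0.2},{"delta_rot":[0,0,24],"xyz":[-0.021,0.036,0],"fingers":-0.2},{"delta_rot":[0,0,32],"xyz":[-0.028,0.048,0],"fingers":-0.2},{"delta_rot":[0,0,40],"xyz":[-0.035,0.06,0],"fingers":-0.2},{"delta_rot":[0,0,48],"xyz":[-0.042,0.072,0],"fingers":-0.2},{"delta_rot":[0,0,56],"xyz":[-0.049,0.084,0],"fingers":-0.2},{"delta_rot":[0,0,64],"xyz":[-0.056,0.096,0],"fingers":-0.2},{"delta_rot":[0,0,72],"xyz":[-0.063,0.108,0],"fingers":-0.2},{"delta_rot":[0,0,80],"xyz":[-0.07,0.1175,0],"fingers":-0.2}]' 20
python3 - <<'E'
from tr import *
rows([[.523,-.093,.233],[.523,-.093,.101]]);print(telemetry.get_obs()['q'].round(2))
E
```

```text
t: 11.2
eef_pos: [0.5232, -0.0898, 0.2316]
tool_rot: [-0.001, 0.669, 0.743, 0.0]
contact_force: [0.3, 0.2, -0.2]
gripper_width: 0.598
grasp_force: 0.0
t 11.2 pos [ 0.5232 -0.0898  0.2316] tooly deg 6.05 z [-0.001  0.001 -1.   ] F [ 0.3  0.2 -0.2] w 0.598 g 0.0
[0.523, -0.093, 0.233] [-0.0032, -0.0006, -0.0014]
[0.523, -0.093, 0.101] [-0.0033, -0.0005, 0.1306]
[-0.89  0.56  1.33  1.95 -0.61  1.13  0.8 ]
```

```bash
python3 -m crank '[{"delta_rot":[0,0,5],"xyz":[-0.0033,0,0.02],"fingers":-0.2},{"delta_rot":[0,0,10],"xyz":[-0.0033,0,0.05],"fingers":-0.2},{"delta_rot":[0,0,10],"xyz":[-0.0033,0,0.08],"fingers":-0.2},{"delta_rot":[0,0,10],"xyz":[-0.0033,0,0.08],"fingers":-0.2},{"delta_rot":[0,0,10],"xyz":[-0.0033,0,0.08],"fingers":-0.2}]' 20
python3 - <<'E'
from tr import *
rows([[.523,-.093,.101]]);print(telemetry.get_obs()['q'].round(2))
E
```

```text
t: 11.7
eef_pos: [0.5231, -0.0952, 0.1524]
tool_rot: [-0.0, 0.73, 0.684, -0.0]
contact_force: [-0.7, -0.7, 1.2]
gripper_width: 0.601
grasp_force: 0.0
t 11.7 pos [ 0.5231 -0.0952  0.1524] tooly deg -3.76 z [-0.001  0.    -1.   ] F [-0.7 -0.7  1.2] w 0.601 g 0.0
[0.523, -0.093, 0.101] [0.0022, -0.0002, 0.0514]
[-0.8   0.67  1.23  2.02 -0.76  1.01  0.75]
```

```bash
python3 -m crank '[{"delta_rot":[0,0,0],"xyz":[0.002,0,0.02],"fingers":-0.2},{"delta_rot":[0,0,0],"xyz":[0.002,0,0.04],"fingers":-0.2},{"delta_rot":[0,0,0],"xyz":[0.002,0,0.0515],"fingers":-0.2},{"delta_rot":[0,0,0],"xyz":[0.002,0,0.0515],"fingers":-0.2},{"delta_rot":[0,0,0],"xyz":[0.002,0,0.0515],"fingers":0.3},{"delta_rot":[0,0,0],"xyz":[0.002,0,0.0515],"fingers":0.5},{"delta_rot":[0,0,0],"xyz":[0.002,0,0.0515],"fingers":0.6}]' 25
python3 - <<'E'
from tr import *
rows([[.523,-.093,.101]])
c=cam('side'); a=c['img'][110:235,290:410,::-1]; cv2.imwrite('pics/s5.png',cv2.resize(a,None,fx=5,fy=5,interpolation=cv2.INTER_CUBIC)[:600])
E
```

```text
t: 12.4
eef_pos: [0.5238, -0.0945, 0.1014]
tool_rot: [0.0, 0.731, 0.683, 0.0]
contact_force: [-0.2, -1.0, -1.0]
gripper_width: 0.201
grasp_force: 0.0
t 12.4 pos [ 0.5238 -0.0945  0.1014] tooly deg -3.87 z [ 0.001 -0.    -1.   ] F [-0.2 -1.  -1. ] w 0.201 g 0.0
[0.523, -0.093, 0.101] [0.0015, -0.0009, 0.0004]
```

View pics/s5.png

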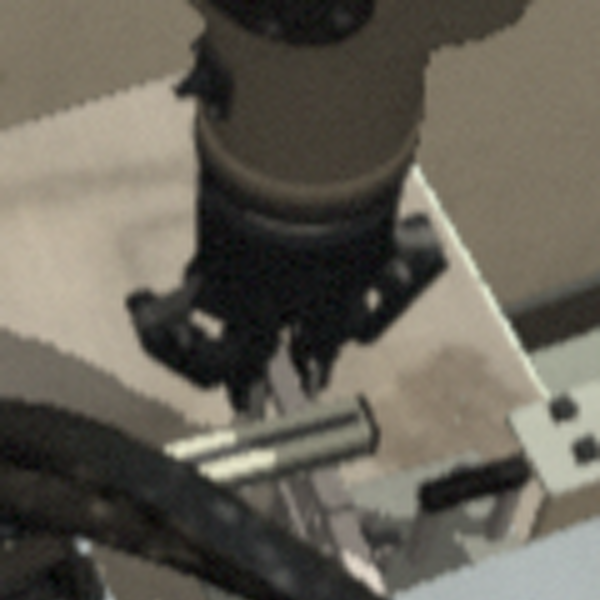

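```bash
python3 -m crank '[{"delta_rot":[0,0,0],"xyz":[0,-0.0008,0],"fingers":0.8},{"delta_rot":[0,0,0],"xyz":[0,-0.0008,0],"fingers":1},{"delta_rot":[0,0,0],"xyz":[0,-0.0008,0],"fingers":1},{"delta_rot":[0,0,0],"xyz":[0,-0.0008,0],"fingers":1},{"delta_rot":[0,0,0],"xyz":[0,-0.0008,-0.004],"fingers":1},{"delta_rot":[0,0,0],"xyz":[0,-0.0008,-0.008],"fingers":1},{"delta_rot":[0,0,0],"xyz":[0,-0.0008,-0.012],"fingers":1},{"delta_rot":[0,0,0],"xyz":[0,-0.0008,-0.012],"fingers":1}]' 50
python3 - <<'E'
from tr import *
rows([])
E
```

```text
t: 13.25
eef_pos: [0.5226, -0.0943, 0.113]
tool_rot: [0.0, 0.731, 0.683, 0.0]
contact_force: [-0.5, 0.8, -1.3]
gripper_width: 0.129
grasp_force: 50.2
t 13.25 pos [ 0.5226 -0.0943  0.113 ] tooly deg -3.87 z [ 0. -0. -1.] F [-0.5  0.8 -1.3] w 0.129 g 50.2
```

```bash
python3 -m crank '[{"delta_rot":[0,0,0],"xyz":[0,0,-0.005],"fingers":1},{"delta_rot":[0,0,0],"xyz":[0,0,-0.01],"fingers":1},{"delta_rot":[0,0,0],"xyz":[0,0,-0.015],"fingers":1},{"delta_rot":[0,0,0],"xyz":[0,0,-0.02],"fingers":1},{"delta_rot":[0,0,0],"xyz":[0,0,-0.025],"fingers":1},{"delta_rot":[0,0,0],"xyz":[0,0,-0.029],"fingers":1},{"delta_rot":[0,0,0],"xyz":[0,0,-0.031],"fingers":1},{"delta_rot":[0,0,0],"xyz":[0,0,-0.031],"fingers":1},{"delta_rot":[0,0,0],"xyz":[0,0,-0.031],"fingers":1}]' 50
python3 - <<'E'
from tr import *
rows([])
c=cam('top'); a=c['img'][185:275,235:345,::-1]; a=cv2.resize(a,None,fx=6,fy=6,interpolation=cv2.INTER_CUBIC)
s=cam('side'); b=cv2.resize(s['img'][130:230,290:410,::-1],None,fx=5,fy=5,interpolation=cv2.INTER_CUBIC)
cv2.imwrite('pics/t6.png',a); cv2.imwrite('pics/s6.png',b)
E
```

```text
t: 14.15
eef_pos: [0.5226, -0.0944, 0.1436]
tool_rot: [0.0, 0.731, 0.683, 0.0]
contact_force: [1.1, 0.0, -3.0]
gripper_width: 0.128
grasp_force: 50.0
t 14.15 pos [ 0.5226 -0.0944  0.1436] tooly deg -3.88 z [ 0. -0. -1.] F [ 1.1  0.  -3. ] w 0.128 g 50.0
```

```bash
python3 -m crank '[{"delta_rot":[0,0,0],"xyz":[0,0,-0.001],"fingers":1},{"delta_rot":[0,0,0],"xyz":[0,0,-0.001],"fingers":1},{"delta_rot":[0,0,0],"xyz":[0,0,-0.001],"fingers":1},{"delta_rot":[0,0,0],"xyz":[0,0,0.001],"fingers":1},{"delta_rot":[0,0,0],"xyz":[0,0,0.003],"fingers":1},{"delta_rot":[0,0,0],"xyz":[0,0,0.005],"fingers":1},{"delta_rot":[0,0,0],"xyz":[0,0,0.007],"fingers":1},{"delta_rot":[0,0,0],"xyz":[0,0,0.007],"fingers":1},{"delta_rot":[0,0,0],"xyz":[0,0,0.007],"fingers":1}]' 50
python3 -m crank '[{"delta_rot":[0,0,0],"xyz":[0,0,0.001],"fingers":1},{"delta_rot":[0,0,0],"xyz":[0,0,0.002],"fingers":1},{"delta_rot":[0,0,0],"xyz":[0,0,0.002],"fingers":1},{"delta_rot":[0,0,0],"xyz":[0,0,0.002],"fingers":1}]' 50
```

```text
t: 15.15
eef_pos: [0.5223, -0.0943, 0.1365]
tool_rot: [-0.0, 0.731, 0.683, -0.0]
contact_force: [-0.4, 1.1, -2.2]
gripper_width: 0.128
grasp_force: 50.0
t: 15.55
eef_pos: [0.5224, -0.0943, 0.1346]
tool_rot: [-0.0, 0.731, 0.683, -0.0]
contact_force: [0.0, 1.0, -1.9]
gripper_width: 0.127
grasp_force: 50.0
```

```bash
python3 -m crank '[{"delta_rot":[0,0,0],"xyz":[0,0,0.0005],"fingers":1},{"delta_rot":[0,0,0],"xyz":[0,0,0.001],"fingers":1},{"delta_rot":[0,0,0],"xyz":[0,0,0.001],"fingers":1},{"delta_rot":[0,0,0],"xyz":[0,0,0.001],"fingers":1}]' 50
```

```text
t: 15.95
eef_pos: [0.5227, -0.0947, 0.134]
tool_rot: [0.0, 0.731, 0.683, 0.0]
contact_force: [-1.0, -1.1, 3.0]
gripper_width: 0.134
grasp_force: 50.6
```

```bash
python3 -m crank '[{"delta_rot":[0,0,0],"xyz":[0,0,0.0005],"fingers":1},{"delta_rot":[0,0,0],"xyz":[0,0,0.001],"fingers":1},{"delta_rot":[0,0,0],"xyz":[0,0,0.001],"fingers":1},{"delta_rot":[0,0,0],"xyz":[0,0,0.001],"fingers":1}]' 50
```

```text
t: 16.35
eef_pos: [0.523, -0.0951, 0.1334]
tool_rot: [0.001, 0.731, 0.683, 0.0]
contact_force: [-1.1, -1.8, 7.3]
gripper_width: 0.129
grasp_force: 51.4
```

```bash
python3 -m crank '[{"delta_rot":[0,0,0],"xyz":[0,0,-0.001],"fingers":1},{"delta_rot":[0,0,0],"xyz":[0,0,-0.001],"fingers":1},{"delta_rot":[0,0,0],"xyz":[0,0,-0.001],"fingers":0.7},{"delta_rot":[0,0,0],"xyz":[0,0,-0.001],"fingers":0.5},{"delta_rot":[0,0,0],"xyz":[0,0,-0.001],"fingers":0.3},{"delta_rot":[0,0,0],"xyz":[0,0,-0.001],"fingers":0},{"delta_rot":[0,0,0],"xyz":[0,0,-0.001],"fingers":-0.2},{"delta_rot":[0,0,0],"xyz":[0,0,-0.001],"fingers":-0.2}]' 20
python3 -m crank '[{"delta_rot":[0,0,0],"xyz":[0,0,-0.02],"fingers":-0.2},{"delta_rot":[0,0,0],"xyz":[0,0,-0.05],"fingers":-0.2},{"delta_rot":[0,0,0],"xyz":[0,0,-0.09],"fingers":-0.2},{"delta_rot":[0,0,0],"xyz":[0.03,0,-0.12],"fingers":-0.2},{"delta_rot":[0,0,0],"xyz":[0.07,0,-0.14],"fingers":-0.2},{"delta_rot":[0,0,0],"xyz":[0.11,0,-0.14],"fingers":-0.2},{"delta_rot":[0,0,0],"xyz":[0.14,0,-0.14],"fingers":-0.2},{"delta_rot":[0,0,0],"xyz":[0.14,0,-0.14],"fingers":-0.2}]' 20
python3 - <<'E'
from tr import *
rows([])
c=cam('top'); a=c['img'][180:280,235:375,::-1]; a=cv2.resize(a,None,fx=5,fy=5,interpolation=cv2.INTER_CUBIC)
s=cam('side'); b=cv2.resize(s['img'][110:230,270:420,::-1],None,fx=5,fy=5,interpolation=cv2.INTER_CUBIC)
cv2.imwrite('pics/t7.png',a); cv2.imwrite('pics/s7.png',b)
E
```

```text
t: 17.15
eef_pos: [0.5225, -0.0943, 0.1336]
tool_rot: [-0.0, 0.731, 0.683, -0.0]
contact_force: [-0.2, 0.5, 0.0]
gripper_width: 0.599
grasp_force: 0.0
t: 17.95
eef_pos: [0.5325, 0.0507, 0.2731]
tool_rot: [-0.001, 0.728, 0.686, 0.0]
contact_force: [-0.4, 0.5, -0.8]
gripper_width: 0.6
grasp_force: 0.0
t 17.95 pos [0.5325 0.0507 0.2731] tooly deg -3.41 z [-0.001  0.001 -1.   ] F [-0.4  0.5 -0.8] w 0.6 g 0.0
```

That last retreat went the wrong way: +x of the tool is now to the left, so I crossed over the arm towards the jig, though no force shows contact. I'll go back to the right at height.

```bash
python3 -m crank '[{"delta_rot":[0,0,0],"xyz":[-0.03,0,-0.01],"fingers":-0.2},{"delta_rot":[0,0,0],"xyz":[-0.07,0,-0.02],"fingers":-0.2},{"delta_rot":[0,0,0],"xyz":[-0.115,0,-0.02],"fingers":-0.2},{"delta_rot":[0,0,0],"xyz":[-0.16,0,-0.02],"fingers":-0.2},{"delta_rot":[0,0,0],"xyz":[-0.205,0,-0.02],"fingers":-0.2},{"delta_rot":[0,0,0],"xyz":[-0.25,0,-0.02],"fingers":-0.2},{"delta_rot":[0,0,0],"xyz":[-0.28,0,-0.02],"fingers":-0.2},{"delta_rot":[0,0,0],"xyz":[-0.28,0,-0.02],"fingers":-0.2}]' 20
python3 - <<'E'
from tr import *
rows([])
c=cam('top'); a=c['img'][85:280,230:400,::-1]; a=cv2.resize(a,None,fx=3,fy=3,interpolation=cv2.INTER_CUBIC)
s=cam('side'); b=cv2.resize(s['img'][110:230,270:420,::-1],None,fx=5,fy=5,interpolation=cv2.INTER_CUBIC)
cv2.imwrite('pics/t8.png',a); cv2.imwrite('pics/s8.png',b)
for n,t in (('top','nest_block'),('top','grease_tin'),('side','leak_spray')): print(t,[(r['pixel'],r['score']) for r in search_frame(n,t)[:2]])
E
```

```text
t: 18.85
eef_pos: [0.5097, -0.2411, 0.2945]
tool_rot: [0.001, 0.734, 0.679, -0.0]
contact_force: [0.0, -0.0, 0.0]
gripper_width: 0.601
grasp_force: 0.0
t 18.85 pos [ 0.5097 -0.2411  0.2945] tooly deg -4.52 z [ 0.001 -0.002 -1.   ] F [ 0. -0.  0.] w 0.601 g 0.0
nest_block [([241.9, 259.7], 0.74)]
grease_tin [([339.8, 140.5], 0.53), ([292.0, 238.6], 0.45)]
leak_spray [([249.7, 187.6], 0.77), ([261.5, 261.4], 0.46)]
```

View pics/s8.png

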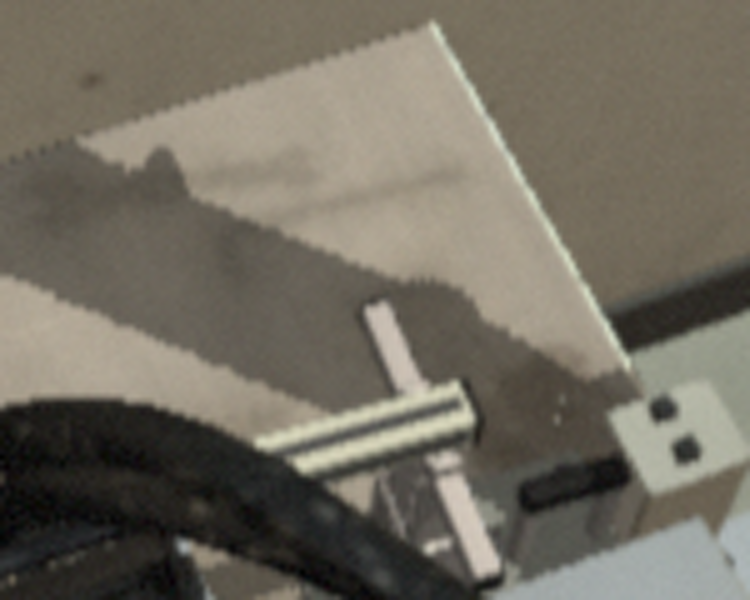

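View pics/t8.png

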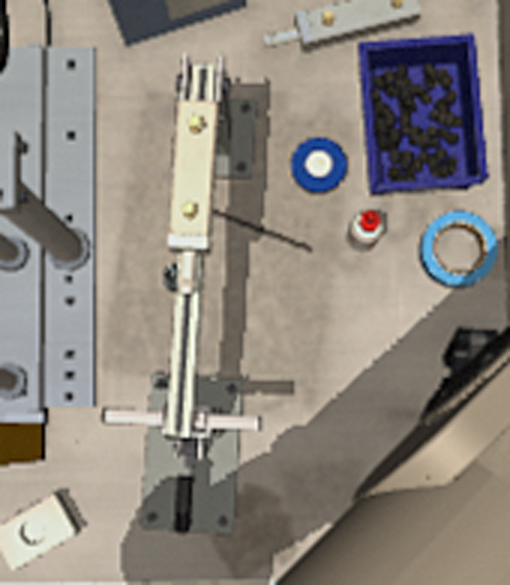

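The side view shows the arm end at crop (465,410) lying in the fork, with the T-bar ends at (375,305) and (487,575). The top view shows the stand square under the arm, T-bar (103,415) to (260,424), and the bystanders in place. A numeric check of the T-bar height comes next.

```bash
python3 - <<'E'
from fit import *
s=cam('side'); c=cam('top'); n=np.array([.0702,.9975]); o=np.array([.5268,-.041])
for z in (.127,.142,.160,.178):
    f=lambda k,g,x0,y0:[(np.array(proj(k,[*(o+e*.065*n),z]))-[x0,y0]+.4)*g for e in (-1,1)]
    print(z,np.round(f(s,5,270,110),0).tolist(),np.round(f(c,3,230,85),0).tolist())
E
```

```text
0.127 [[371.0, 341.0], [482.0, 606.0]] [[260.0, 424.0], [109.0, 416.0]]
0.142 [[373.0, 322.0], [486.0, 591.0]] [[259.0, 424.0], [106.0, 415.0]]
0.16 [[376.0, 300.0], [491.0, 572.0]] [[259.0, 424.0], [103.0, 415.0]]
0.178 [[378.0, 276.0], [496.0, 552.0]] [[258.0, 424.0], [100.0, 415.0]]
```

The measured T-bar ends match a top height of 0.160 m, which is the second notch. The robot is clear of everything, so I'm handing in.

```bash
python3 -c "
from station import job
print(job.hand_in())"
```

```text
the job is handed in; nothing more can be done
None
```

The stand is under the arm, square and centred to about 1 mm, and locked on the second notch (T-bar top measured at 0.160 m, arm level), handed in at about 19 s; two slips: I viewed 11 pictures against the limit of 10, and one retreat at height went left to the jig's edge before I reversed it, with no contact force showing.

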